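# Lock the bayonet cap back onto the bench lamp

### The job

The rear cap of the tilted bench lamp is standing on the lab bench. Put it back into the lamp's open mouth: feel for the two keyways with its lugs, push it in against the spring, turn it clockwise about a quarter turn up to the stop, then ease off so that the spring seats it in its lock, and let go. Leave the flask, the bottle, the burner and the glass dish where they stand.

Things in the scene. Friction and masses are not known exactly. Their poses are not given: they have to be found in the camera images.
- cap_mid (a point): Loose bayonet cap, 0.14-0.28 kg, upright on the bench at the start, 63 mm high. Point: on its axis, 31.5 mm above its underside. z: from spigot to grip; x: along the grip bar. From below: aluminium spigot dia 52, 27 high, foot chamfered (3 mm in radius over 4 mm); grey flange dia 78, at 27-33 above the underside; grip bar. Half a turn leaves it the same.
- cap_bar (a point): Centre of the cap's grey grip bar, 48 mm above its underside; same axes as cap_mid. The bar is 64 mm long (x), 14 mm thick (y: grasp it across this) and 30 mm high, standing on the flange.
- cap_lugs (a point): On the cap's axis at the height of its two lugs, 11.5 mm above its underside; same axes as cap_mid. The lugs stand out of the spigot at +x and -x, in line with the bar, to 35 mm from the axis; each 12 mm wide (y) and 7 mm high.
- mouth (a point): Centre of the open mouth (rim plane) of the lamp's grey drum, 185 mm above the bench. z: out of the mouth along the drum axis, leaning 30 deg from vertical towards the robot; y level; x away from the robot and up by 30 deg. Drum dia 94 outside, fixed on a yoke with a 180 x 130 mm foot. OUT below = distance of cap_mid from the rim plane along this z; with the flange on the rim OUT is 4.5 mm.
- lip (a point): On the drum axis, 8 mm inside the mouth, same axes: underside of the bayonet ring's 8 mm lip, bore dia 56, with two opposite keyways 18 mm wide. Their line is 115 deg from x (positive about z), plus an unknown turn of up to 17 deg either way, new each time: rest the lugs lightly on the lip (OUT 23.5 mm) and turn until they drop in. A slot is free for about 5 deg either way.
- lock (a point): On the drum axis, same axes: where cap_mid is when locked (OUT 12.5 mm). With OUT under 8 mm (6 is good) the lugs pass below the lip and the cap turns clockwise (negative about z); other way blocked. 80 deg from the keyways the lip has pockets from below, 4 mm deep, 38 deg wide, a stop at their far edge (about 6 deg on). Eased off there, the spring lifts the lugs into them.
- plunger (a joint): Sprung brass plunger, dia 44 mm, inside the mouth, its top 12 mm below the rim: travel in m, 0 when out, growing as the cap's underside pushes it in. It is met at OUT 19.5 mm; pushes back with 6 N there, 9 N when locked (0.007), 12 N with the flange on the rim (0.015). If the cap is not locked it pushes the cap out.
- flask: Conical glass flask, 92 mm in diameter, 134 mm high, bystander, origin under its centre.
- bottle: Amber glass bottle with black cap, 68 mm in diameter, 150 mm high, bystander, origin under its centre.
- burner: Gas burner with round foot 80 mm in diameter and upright tube, 129 mm high, bystander, origin under its centre.
- dish: Flat covered glass dish, 90 mm in diameter, 18 mm high, bystander, origin under its centre.

How it is judged (in metres and radians):
On the way, in this order (a step that is already met when the one before it is completed fails the run):
1. the cap is lifted off the bench (height (world z) of cap_mid above 0.08 m), for 0.1 s.
2. the cap is pushed into the mouth against the spring, its lugs below the lip (z of cap_mid in the frame of mouth below 0.0085 m and distance between cap_mid and mouth below 0.012 m and angle between the z axis of cap_mid and the z axis of mouth, either way round below 0.2 rad), for 0.1 s.
At the end, for the whole second after the job is handed in: The cap is let go, at rest and locked in the mouth by its lugs against the spring: its centre point 10.5 to 15.5 mm out from the mouth plane along the drum axis, within 17 mm of the mouth centre, its axis within 0.12 rad of the drum axis (z of cap_mid in the frame of mouth between 0.0105 and 0.0155 m and distance between cap_mid and mouth below 0.017 m and angle between the z axis of cap_mid and the z axis of mouth, either way round below 0.12 rad and linear speed of cap below 0.02 m/s and angular speed of cap below 0.2 rad/s); the robot touches nothing.
It fails at once if a bystander (flask, bottle, burner or dish) is moved more than 30 mm (distance of any of flask, bottle, burner, dish from where it was at the start of the episode above 0.03 m).
It also fails if it takes over 59 s, if anything falls off the work surface, if the arm or the gripper's body presses on something with over 40 N, if the wrist force passes 120 N, or if a joint passes its speed limit or range.

### The arm

A 6-joint arm with a two-finger parallel gripper is mounted at the origin on the work surface. World frame = base frame: x ahead of the robot, y to its left, z up, the work surface at z = 0. Lengths are in mm, angles in rad, forces in N, time in s.
With the tool pointing down it reaches from about 300 to 950 mm from the base axis. Payload 3.1 kg.
Tool frame: the origin (TCP) lies between the finger pads; the fingertips stand 22 mm ahead of it and the grasp point (between the pads) lies 3 mm ahead of it; x points along the fingers, y is the direction in which the jaws open and shut, and the axes are right-handed (so a half turn about x gives the same grasp; the last joint's range is limited). The gripper opens to 85 mm and grips with 20 to 120 N. Pads are 22 mm wide; open, the fingers measure 114 mm over their backs; the gripper's body (76 mm by 85 mm) begins 54 mm behind the grasp point. The pads swing forward as they close: fully open they stand 13 mm farther back than shut.
Start: joints at [1.129, 0.308, 1.634, -0, 1.2, -0.07], TCP at [227.084, 582.293, 253.272] pointing down, gripper open.
Joint ranges: [-3.06, 3.06], [-0.79, 1.96], [0.05, 2.63], [-1.19, 4.34], [0.05, 2.64], [-2.94, 2.94]. Speed limits (rad/s): [2.79, 2.79, 3.14, 3.14, 3.14, 3.14].

### API

Orientations are given as a unit quaternion [x, y, z, w].
In Python, from bench import r, capture, workorder, masks_of, mark_of gives the robot as it stands. The module is installed in compiled form; this text tells all that it offers.
- The arm moves only by the tool send_rows, never from a script. Its argument "series" is a list of rows, each an object of numbers: "dx", "dy", "dz": the shift along the tool's x, y, z in mm; "twist": the turn about the tool's x in rad; "fingers": the opening, from -1 (shut) to 1 (fully open). A call has 1 to 10 rows; each row is the pose to reach, as a shift and turn from the pose measured when the call began, along the tool's axes at that moment; what a row does not reach only later rows make up. A row lasts 1/8 s, in which the tool goes at most 62.5 mm and 10.7 degrees, less where a joint would pass 70% of its speed; a pose out of reach is approached as far as the arm can. A call with a gripper value outside its range is refused whole. The fingers move at their own pace and stop on an object; "grip_force" is the grip in N (left out, the last holds). Time passes only in rows, so rows that repeat a pose let the fingers close. It gives the time, the measured TCP pose, the force and the opening at its end, in the units of the state.
- r.read_state(): the state, without advancing time (a new reading comes with each control period).
- capture(name): name is "scene" or "top" or "wrist"; returns a dict with "frame" (384x512x3 uint8, red, green, blue), "depth" (384x512 float32, mm along the optical axis (not along the pixel's ray), 0 where there is no reading), "mtx" (3x3 intrinsics, pixels), "extrinsics" (4x4, takes a point from world to camera coordinates). Camera axes: x right, y up, looking along -z (the intrinsics and any distortion apply to the point x, -y, -z); pixel columns grow to the right and rows downward; lengths in mm; the calibration is good to about 2 mm. A picture is of the moment at which its call begins.
- workorder.close_job(): hands the job in, once; it reports no verdict.
Trained networks look in a picture, given as the dict that the camera call returned (one of the last four; its "shot" number tells which), for a name from the list of things; names that differ only in an ending like _2 or _b are one class to them, and where a whole thing is asked for, a point or a joint stands for the part that bears it (a point fixed in the world has none). Each returns a list of dicts, best first, with "conf" (0 to 1); they miss things now and then, are a little off and sometimes report something else, mostly with a low value. They report only what shows in the picture. A call takes as long as a camera call.
- masks_of(picture, name): "region" (384x512 bool, what is visible of it) and "extent" ([centre column, centre row, width, height] in pixels, round what is visible of it).
- mark_of(picture, name): "centre" ([row, column] in pixels: a listed point, or the origin of a listed thing).
The state is a dict: "time": time; "joint_pos": joint angles; "dq": joint speeds; "joint_efforts": joint torques, N m; "eef_pos": TCP position; "tool_rot": TCP orientation; "force": force on the tool from outside, world axes, zero at the start; "ft_torque": the same for the moment, N m; "gripper_width": opening from 0.0 (shut) to 1.0 (fully open).
Only numpy, scipy, OpenCV 4.12 (cv2) and the standard library are available. Lean on these libraries where they do the work, as an engineer would, in place of code of your own. Each camera call takes 0.05 s, during which the arm holds its last target.

## Working session

There is one attempt and no reset: what is moved stays moved. The work goes in short steps, Python scripts to look and compute and a tool call to move; the robot and the scene stay as the last step left them, time stands still between calls to the robot, and variables do not carry over. Pictures are saved under pics/ and viewed, and the job is handed in when it is done.

Besides the shell and the picture viewer there is one more tool, called after "Emit:" as a command line: name --argument value ..., lists and objects as JSON in quotes. send_rows: Moves the arm, as the interface text tells. Its arguments: {"type":"object","properties":{"series":{"type":"array"},"grip_force":{"type":"number"}},"required":["series"]}

```bash
mkdir -p pics
cat > h.py <<'E'
import numpy as np, cv2
from bench import r, capture, workorder, masks_of, mark_of
from scipy.spatial.transform import Rotation as R
def save(p,n): cv2.imwrite('pics/'+n, p['frame'][:,:,::-1])
def world(p,rc,depth=None):
    row,col=rc; K=p['mtx']; 
    if depth is None:
        a=p['depth'][int(row)-2:int(row)+3,int(col)-2:int(col)+3]; a=a[a>0]; depth=np.median(a)
    x=(col-K[0,2])/K[0,0]*depth; y=(row-K[1,2])/K[1,1]*depth
    c=np.array([x,-y,-depth,1]); return (np.linalg.inv(p['extrinsics'])@c)[:3]
def ray(p,rc):
    a=world(p,rc,100.); o=np.linalg.inv(p['extrinsics'])[:3,3]; d=a-o; return o,d/np.linalg.norm(d)
def proj(p,X):
    c=p['extrinsics']@np.append(X,1); K=p['mtx']; return (K[1,1]*(-c[1])/(-c[2])+K[1,2], K[0,0]*c[0]/(-c[2])+K[0,2])
def cloud(p):
    d=p['depth']; K=p['mtx']; v,u=np.mgrid[:384,:512]
    c=np.stack([(u-K[0,2])/K[0,0]*d,-(v-K[1,2])/K[1,1]*d,-d,np.ones_like(d)],-1)
    return (c@np.linalg.inv(p['extrinsics']).T)[...,:3]
E
python3 - <<'E'
from h import *
np.set_printoptions(precision=4,suppress=True)
print(r.read_state())
for n in ['scene','top']:
    p=capture(n); save(p,n+'0.png'); print(n,p['mtx'],p['extrinsics'])
    for t in ['cap_mid','cap_bar','cap_lugs','mouth','lip','lock','flask','bottle','burner','dish']:
        m=mark_of(p,t)
        for q in m[:2]:
            try: print(t,q['conf'],q['centre'],world(p,q['centre']))
            except Exception as e: print(t,q,e)
E
```

```text
{'time': 0.0, 'joint_pos': array([ 1.1293,  0.309 ,  1.6352, -0.    ,  1.1997, -0.0697]), 'dq': array([-0.    ,  0.0008, -0.0001, -0.0014, -0.0004, -0.0006]), 'joint_efforts': array([ -0.0001, -41.5261, -27.6665,  -0.0002,   0.0103,  -0.0001]), 'eef_pos': array([226.7478, 581.5744, 252.0254]), 'tool_rot': array([ 0.1299,  0.6951, -0.1315,  0.6947]), 'force': array([-0.0536,  0.5325,  0.0364]), 'ft_torque': array([-0.0229,  0.0263,  0.0237]), 'gripper_width': 1.001499404523991}
scene [[421.9471   0.     253.1315]
 [  0.     421.9471 191.4343]
 [  0.       0.       1.    ]] [[    0.6133     0.7896     0.0199  -406.0874]
 [   -0.5104     0.3769     0.7729   223.6596]
 [    0.6028    -0.4842     0.6342 -1951.966 ]
 [    0.         0.         0.         1.    ]]
cap_mid 0.84 [219.7, 206.7] [ 587.6184 -151.7887   42.9579]
cap_bar 0.85 [218.0, 208.9] [ 598.0836 -148.5608   57.2217]
cap_bar 0.17 [150.9, 285.9] [556.1462 238.3344 164.0343]
cap_lugs 0.59 [227.6, 205.2] [ 606.9836 -171.3486   30.4899]
mouth 0.96 [149.2, 286.9] [373.5519 419.539    2.4637]
mouth 0.49 [274.4, 135.4] [ 638.3288 -4
[... 665 characters left out ...]
 0.0228     0.9964 -1308.2524]
 [    0.         0.         0.         1.    ]]
cap_mid 0.87 [207.7, 298.4] [ 578.1944 -159.1103   34.1278]
cap_bar 0.82 [202.0, 294.8] [ 596.4297 -143.3958   60.7759]
cap_lugs 0.84 [204.8, 295.7] [ 586.8247 -146.2699   61.8737]
mouth 0.74 [206.2, 183.7] [575.8653 215.2118 170.9087]
lip 0.98 [202.5, 180.6] [586.9718 223.9334 176.829 ]
lock 0.73 [207.3, 182.1] [572.5103 220.3374 169.4404]
flask 0.58 [153.6, 256.9] [759.7881 -13.4858  76.2547]
flask 0.46 [226.9, 250.4] [511.3401   7.4486  17.2797]
bottle 0.72 [204.8, 137.7] [583.3134 376.7145 101.4903]
burner 0.59 [194.9, 379.7] [ 622.5366 -439.4322   50.3339]
dish 0.72 [228.0, 248.5] [507.5006  14.0779  17.322 ]
```

Run:
```python
import cv2
for n in ['scene','top']:
    a=cv2.imread(f'pics/{n}0.png'); cv2.imwrite(f'pics/{n}0b.png',cv2.resize(a,(800,600)))
```

```text
(no output)
```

View pics/scene0b.png

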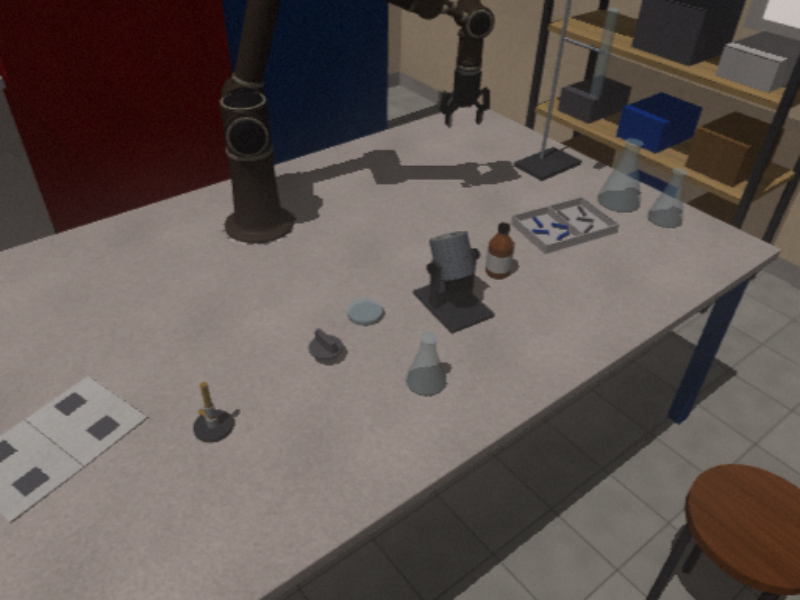

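View pics/top0b.png

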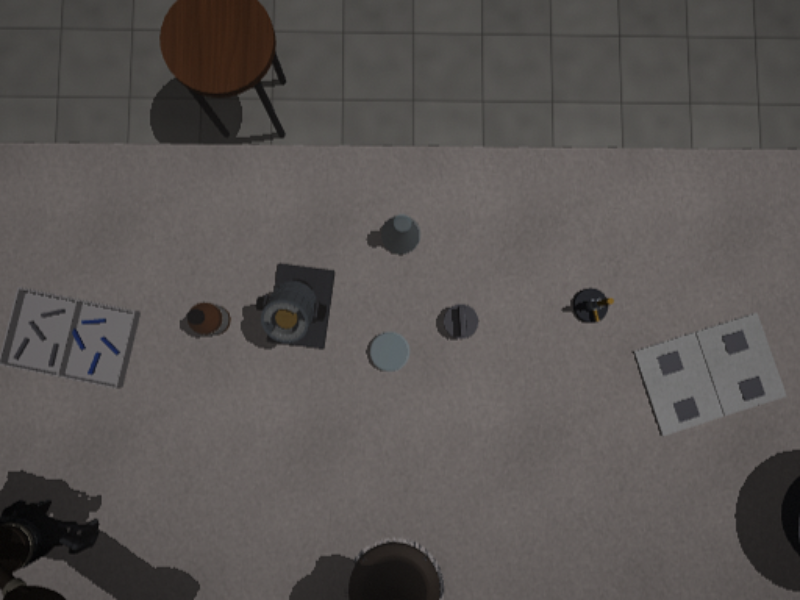

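Run:
```python
from h import *
np.set_printoptions(precision=1,suppress=True)
p=capture('top'); W=cloud(p)
q=capture('scene'); W2=cloud(q)
def circ(P):
    A=np.c_[2*P[:,:2],np.ones(len(P))]; s=np.linalg.lstsq(A,(P[:,:2]**2).sum(1),rcond=None)[0]; return s[:2],np.sqrt(s[2]+s[:2]@s[:2])
for nm,pp,WW in(('top',p,W),('scene',q,W2)):
  for t in ['cap_mid','plunger','flask','bottle','burner','dish']:
    m=masks_of(pp,t)
    if not m: print(nm,t,'none');continue
    reg=m[0]['region']; P=WW[reg&(pp['depth']>0)]
    print(nm,t,m[0]['conf'],m[0]['extent'],len(P),np.median(P,0),P.min(0),P.max(0))
    if t=='cap_mid':
        z=P[:,2]; 
        for lo,hi in((25,45),(52,75)):
            S=P[(z>lo)&(z<hi)]
            c=S.mean(0); 
            if len(S)>5:
                u,s,v=np.linalg.svd(S[:,:2]-c[:2],full_matrices=False); print(lo,len(S),c,s/np.sqrt(len(S)),v[0],np.degrees(np.arctan2(v[0,1],v[0,0])),'ext',((S[:,:2]-c[:2])@v.T).min(0),((S[:,:2]-c[:2])@v.T).max(0))
# upscaled crops
a=cv2.resize(p['frame'][150:250,130:350][:,:,::-1],None,fx=3.6,fy=3.6,interpolation=cv2.INTER_CUBIC)
cv2.imwrite('pics/crop1.png',cv2.convertScaleAbs(a,alpha=1.8))
a=cv2.resize(q['frame'][120:250,190:350][:,:,::-1],None,fx=4.5,fy=4.5,interpolation=cv2.INTER_CUBIC)
cv2.imwrite('pics/crop2.png',cv2.convertScaleAbs(a,alpha=1.8))
```

```text
top cap_mid 0.95 [295.8, 208.3, 18.6, 17.3] 354 [ 584.2 -143.6   34. ] [ 549.3 -182.7   25.1] [ 619.4 -112.4   69.3]
25 265 [ 584.1 -146.1   33. ] [21.2 18.2] [-0.1 -1. ] -94.20751633052289 ext [-34.8 -35.1] [37.  36.1]
52 85 [ 585.6 -145.4   62.5] [19.   4.4] [-1.  -0.1] -176.20074865546428 ext [-31.3  -7.8] [30.5  7. ]
top plunger 0.62 [183.8, 205.1, 17.3, 16.7] 143 [582.5 217.5 175.1] [564.2 197.9 160.3] [600.6 239.  191.7]
top flask 0.72 [257.2, 150.2, 24.2, 24.8] 500 [771.6 -11.1  57.5] [741.  -54.7  -2.2] [835.2  31.1 139.5]
top bottle 0.64 [131.9, 203.9, 29.3, 17.7] 447 [585.3 390.8 103. ] [554.8 370.7  -1.2] [626.8 435.5 156. ]
top burner 0.96 [380.6, 195.5, 26.9, 19.6] 435 [ 622.5 -439.5   12.7] [ 585.7 -490.5   -7.6] [ 666.1 -406.1  132.4]
top dish 0.75 [252.6, 226.6, 25.0, 20.5] 507 [518.   12.4  17.9] [476.1 -29.8  10.3] [560.1  54.5  27.9]
scene cap_mid 0.64 [208.2, 219.6, 22.2, 22.1] 341 [ 598.1 -152.2   33.9] [ 519.9 -185.7   -5.1] [626.8 -83.9  67.2]
25 209 [ 595.3 -151.6   33.4] [21.7 19. ] [-0.5 -0.8] -121.93346881921534 ext [-39.2 -31.9] [35.7 49.3]
52 68 [ 592.1 -147.8   61. ] [18.2  4.8] [1. 0.] 2.6889175649651236 ext [-34.  -10.6] [28.9  7.3]
scene plunger none
scene flask 0.82 [271.6, 233.2, 22.5, 42.7] 699 [803.2 -28.3  51.4] [657.8 -58.8  -5.9] [833.8 107.7 138.5]
scene bottle 0.55 [321.6, 161.0, 17.4, 31.8] 468 [606.  387.5  74.2] [445.9 368.2  -5.1] [628.8 547.7 152.7]
scene burner 0.6 [136.7, 265.3, 24.0, 36.6] 467 [ 632.9 -450.9   12.9] [ 576.  -485.9   -0.8] [ 666.6 -411.7  129.2]
scene dish 0.59 [235.7, 199.6, 26.2, 18.1] 306 [527.3   6.6  17. ] [478.3 -34.1   0.2] [569.2  53.   25.8]
```

View pics/crop1.png

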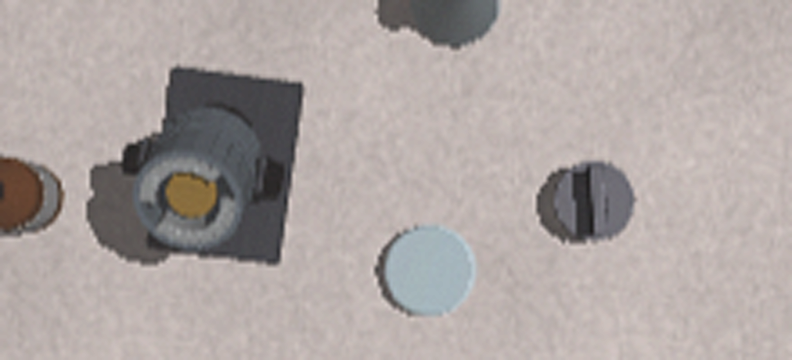

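View pics/crop2.png

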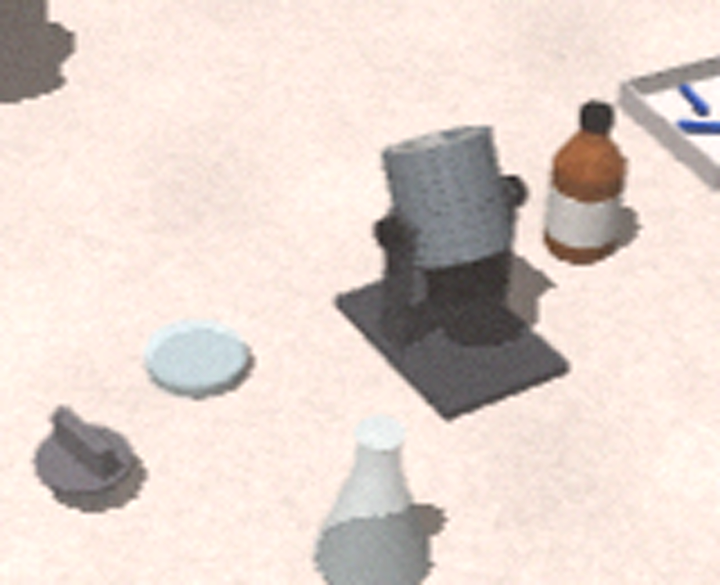

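```bash
cat >> h.py <<'E'
def T():
    s=r.read_state(); return np.array(s['eef_pos']),R.from_quat(s['tool_rot']),s
def rel(target,yaw_y=None):
    """world target TCP -> tool shift; optional jaw axis dir (world vec) -> twist"""
    p,Q,s=T(); d=Q.inv().apply(np.array(target)-p)
    return d
E
python3 - <<'E'
from h import *
np.set_printoptions(precision=3,suppress=True)
p,Q,s=T(); print(s['time'],p,Q.as_matrix())
print(rel([480,200,420]))
w=capture('wrist'); print(w['mtx'],np.linalg.inv(w['extrinsics'])); c=np.linalg.inv(w['extrinsics']); print(Q.inv().apply(c[:3,3]-p), Q.inv().as_matrix()@c[:3,:3])
E
```

```text
1.8 [227.068 582.287 253.26 ] [[-0.     0.363  0.932]
 [-0.     0.932 -0.363]
 [-1.    -0.    -0.   ]]
[-166.743 -264.282  374.53 ]
[[265.324   0.    256.557]
 [  0.    265.324 194.448]
 [  0.      0.      1.   ]] [[  0.364  -0.886  -0.287 152.747]
 [  0.931   0.346   0.113 611.049]
 [ -0.001  -0.309   0.951 373.767]
 [  0.      0.      0.      1.   ]]
[-120.505   -0.208  -79.695] [[ 0.001  0.309 -0.951]
 [ 1.     0.001  0.001]
 [ 0.001 -0.951 -0.309]]
```

Run:
```python
from h import *
np.set_printoptions(precision=3,suppress=True)
print(rel([530,205,330]), rel([585,-145,330]))
```

```text
[ -76.725 -241.504  419.282] [ -76.72  -547.621  597.655]
```

Emit:
send_rows --series '[{"dx": -77, "dy": -30, "dz": 50, "fingers": 1}, {"dx": -77, "dy": -241, "dz": 419}, {"dx": -77, "dy": -241, "dz": 419}, {"dx": -77, "dy": -241, "dz": 419}, {"dx": -77, "dy": -241, "dz": 419}, {"dx": -77, "dy": -241, "dz": 419}, {"dx": -77, "dy": -241, "dz": 419}, {"dx": -77, "dy": -241, "dz": 419}, {"dx": -77, "dy": -241, "dz": 419}, {"dx": -77, "dy": -241, "dz": 419}]'

```text
invalid input at $.series[0]: expected keys dx, dy, dz, twist, fingers
```

Emit:
send_rows --series '[{"dx": -77, "dy": -30, "dz": 50, "twist": 0, "fingers": 1}, {"dx": -77, "dy": -241, "dz": 419, "twist": 0, "fingers": 1}, {"dx": -77, "dy": -241, "dz": 419, "twist": 0, "fingers": 1}, {"dx": -77, "dy": -241, "dz": 419, "twist": 0, "fingers": 1}, {"dx": -77, "dy": -241, "dz": 419, "twist": 0, "fingers": 1}, {"dx": -77, "dy": -241, "dz": 419, "twist": 0, "fingers": 1}, {"dx": -77, "dy": -241, "dz": 419, "twist": 0, "fingers": 1}, {"dx": -77, "dy": -241, "dz": 419, "twist": 0, "fingers": 1}, {"dx": -77, "dy": -241, "dz": 419, "twist": 0, "fingers": 1}, {"dx": -77, "dy": -241, "dz": 419, "twist": 0, "fingers": 1}]'

```text
time: 3.1
eef_pos: [530.0, 205.2, 330.1]
tool_rot: [0.131, 0.695, -0.131, 0.695]
force: [-0.5, -0.3, 0.7]
gripper_width: 0.998
```

Run:
```python
from h import *
np.set_printoptions(precision=3,suppress=True)
w=capture('wrist'); save(w,'w1.png')
p,Q,s=T(); print(s['time'],p,s['joint_pos'],Q.as_matrix())
np.savez('w1.npz',**{k:w[k] for k in('frame','depth','mtx','extrinsics')})
for t in ['mouth','lip','lock','plunger']:
    m=mark_of(w,t); 
    for q in m[:2]: print(t,q['conf'],q['centre'])
    m=masks_of(w,t)
    for q in m[:1]: print('mask',t,q['conf'],q['extent'])
```

```text
3.15 [529.361 206.021 330.017] [ 0.294  0.137  1.685  0.001  1.32  -0.905] [[-0.001  0.363  0.932]
 [ 0.001  0.932 -0.363]
 [-1.     0.    -0.001]]
mask mouth 0.97 [286.2, 224.8, 87.5, 86.3]
mask lip 0.86 [284.6, 224.6, 86.3, 85.1]
lock 0.58 [220.6, 283.2]
mask lock 0.98 [287.4, 225.1, 83.9, 84.6]Traceback (most recent call last):
  File "<stdin>", line 7, in <module>
ValueError: it knows: bottle, burner, cap_bar, cap_lugs, cap_mid, dish, flask, lip, lock, mouth
```

View pics/w1.png

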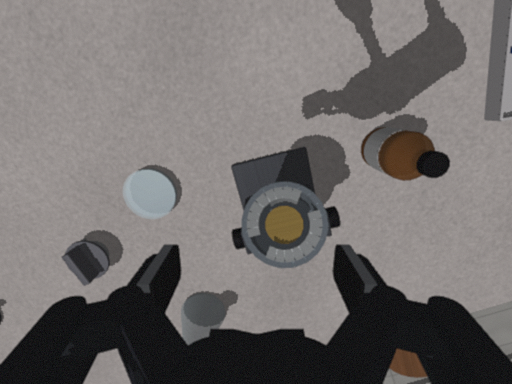

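Run:
```python
from h import *
np.set_printoptions(precision=3,suppress=True)
w=dict(np.load('w1.npz')); W=cloud(w)
a=cv2.resize(w['frame'][170:280,230:345][:,:,::-1],None,fx=5,fy=5,interpolation=cv2.INTER_CUBIC)
cv2.imwrite('pics/w1c.png',cv2.convertScaleAbs(a,alpha=2))
# rim points: annulus px radius
v,u=np.mgrid[:384,:512]; rr=np.hypot(u-285,v-224)
def planefit(P,n=20,th=3):
    rng=np.random.default_rng(0);best=None
    for _ in range(500):
        a=P[rng.choice(len(P),3,replace=False)]; nn=np.cross(a[1]-a[0],a[2]-a[0]); nn/=np.linalg.norm(nn)+1e-9
        k=np.abs((P-a[0])@nn)<th
        if best is None or k.sum()>best.sum(): best=k
    P=P[best]; c=P.mean(0); n=np.linalg.svd(P-c,full_matrices=False)[2][2]; n*=np.sign(n[2]); return c,n,len(P)
for lo,hi in((26,42),(30,40),(32,38),(28,36)):
    P=W[(rr>lo)&(rr<hi)&(w['depth']>0)]; c,n,k=planefit(P); print(lo,hi,len(P),k,c,n,np.degrees(np.arccos(n[2])),np.degrees(np.arctan2(n[1],n[0])))
P=W[rr<14]; c,n,k=planefit(P); print('plunger',c,n,k)
# ideal normal
```

```text
26 42 3387 2933 [578.209 219.518 184.893] [-0.496  0.065  0.866] 29.993437410698597 172.53116737891722
30 40 2183 1895 [577.957 219.646 184.763] [-0.496  0.066  0.866] 30.000324386684277 172.38256892846937
32 38 1296 1084 [577.718 220.349 184.695] [-0.496  0.068  0.866] 30.044711549924536 172.2346047545729
28 36 1591 1266 [578.279 219.131 185.169] [-0.497  0.067  0.865] 30.078520012127314 172.26670322210032
plunger [583.552 218.343 174.5  ] [-0.492  0.061  0.868] 607
```

View pics/w1c.png

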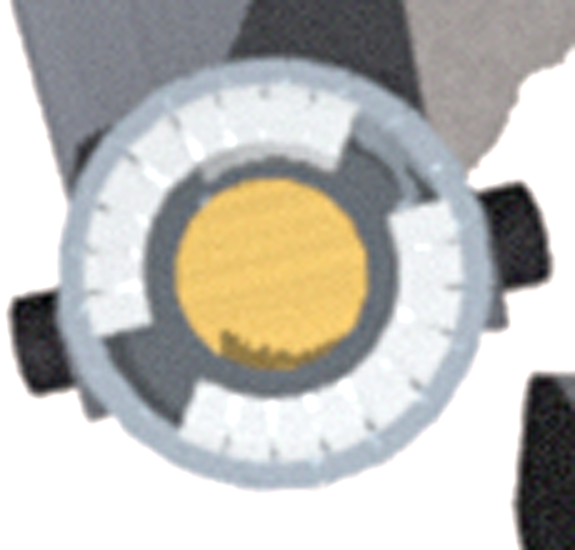

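```bash
cat >> h.py <<'E'
NZ=np.array([-0.4962,0.0655,0.8658]); NZ/=np.linalg.norm(NZ)
MC=np.array([577.8,219.2,184.9])
MY=np.cross(NZ,[0,0,1]); MY/=np.linalg.norm(MY)
if MY[1]<0: MY=-MY
MX=np.cross(MY,NZ)
MR=np.c_[MX,MY,NZ]
E
python3 - <<'E'
from h import *
np.set_printoptions(precision=2,suppress=True)
w=dict(np.load('w1.npz')); print(MR)
for x,y in [(355,108),(330,170),(425,200),(393,217),(105,337),(150,325),(183,428),(200,383),(275,272),(275,60),(62,270),(485,275),(275,487)]:
    u=230+(x+.5)/5-.5; v=170+(y+.5)/5-.5
    o,d=ray(w,(v,u)); t=((MC-o)@NZ)/(d@NZ); X=o+t*d; l=MR.T@(X-MC); print((x,y),l,np.hypot(*l[:2]),np.degrees(np.arctan2(l[1],l[0])))
E
```

```text
[[ 0.86  0.13 -0.5 ]
 [-0.11  0.99  0.07]
 [ 0.5  -0.    0.87]]
(355, 108) [-30.63  25.03  -0.  ] 39.55412293617607 140.7460798417057
(330, 170) [-18.36  16.37  -0.  ] 24.597539979754448 138.2685402244807
(425, 200) [-7.25 34.7  -0.  ] 35.45186267353641 101.8000117951889
(393, 217) [-5.19 27.11 -0.  ] 27.604829900944818 100.82999613847876
(105, 337) [  6.49 -40.01  -0.  ] 40.529295256707876 -80.79045773678307
(150, 325) [  6.08 -29.75  -0.  ] 30.369379575203286 -78.45070852873951
(183, 428) [ 29.04 -27.43  -0.  ] 39.95048867358654 -43.367907544291754
(200, 383) [ 20.55 -21.77  -0.  ] 29.93625871508752 -46.65756096832718
(275, 272) [ 0.81 -0.54  0.  ] 0.9733308623835681 -33.83347252726502
(275, 60) [-45.53  10.41  -0.  ] 46.700798429460875 167.11911531678604
(62, 270) [-10.   -46.42  -0.  ] 47.48391375938772 -102.15927993874884
(485, 275) [11.27 42.91 -0.  ] 44.365811406584946 75.28067377774056
(275, 487) [ 44.95 -10.98  -0.  ] 46.27492180712379 -13.722463889365736
```

```bash
sed -i 's/MC=np.array(.*/MC=np.array([577.9,218.5,184.9])/' h.py
python3 - <<'E'
from h import *
np.set_printoptions(precision=3,suppress=True)
print(rel([585.6,-145.4,200]))
E
```

```text
[ 130.219 -307.876  179.858]
```

Emit:
send_rows --series '[{"dx": 0, "dy": -54, "dz": 30, "twist": -0.1, "fingers": 1}, {"dx": 20, "dy": -108, "dz": 62, "twist": -0.25, "fingers": 1}, {"dx": 60, "dy": -160, "dz": 93, "twist": -0.433, "fingers": 1}, {"dx": 130, "dy": -308, "dz": 180, "twist": -0.433, "fingers": 1}, {"dx": 130, "dy": -308, "dz": 180, "twist": -0.433, "fingers": 1}, {"dx": 130, "dy": -308, "dz": 180, "twist": -0.433, "fingers": 1}, {"dx": 130, "dy": -308, "dz": 180, "twist": -0.433, "fingers": 1}, {"dx": 130, "dy": -308, "dz": 180, "twist": -0.433, "fingers": 1}, {"dx": 130, "dy": -308, "dz": 180, "twist": -0.433, "fingers": 1}]'

```text
time: 4.58
eef_pos: [586.1, -144.0, 201.1]
tool_rot: [-0.023, 0.706, 0.023, 0.707]
force: [0.0, 0.7, -0.1]
gripper_width: 0.998
```

Run:
```python
from h import *
np.set_printoptions(precision=3,suppress=True)
w=capture('wrist'); save(w,'w2.png')
p,Q,s=T(); print(s['time'],p,s['joint_pos'],Q.as_matrix())
W=cloud(w); m=masks_of(w,'cap_mid')
k=(W[...,2]>55)&(W[...,2]<72)&(np.hypot(W[...,0]-586,W[...,1]+145)<45)&(w['depth']>0)
P=W[k]; c=P.mean(0); u,sv,v=np.linalg.svd(P[:,:2]-c[:2],full_matrices=False); e=(P[:,:2]-c[:2])@v.T
ctr=c[:2]+((e.min(0)+e.max(0))/2)@v
print(len(P),c,np.degrees(np.arctan2(v[0,1],v[0,0])),e.min(0),e.max(0),ctr)
print('dish',)
```

```text
4.625 [ 586.243 -143.907  201.278] [-0.313  0.32   1.73   0.001  1.09  -1.949] [[ 0.001 -0.065  0.998]
 [ 0.     0.998  0.065]
 [-1.     0.     0.001]]
801 [ 584.017 -147.75    62.539] 2.9206021115577707 [-29.811  -7.359] [33.627  6.859] [ 585.936 -147.902]
dish
```

View pics/w2.png

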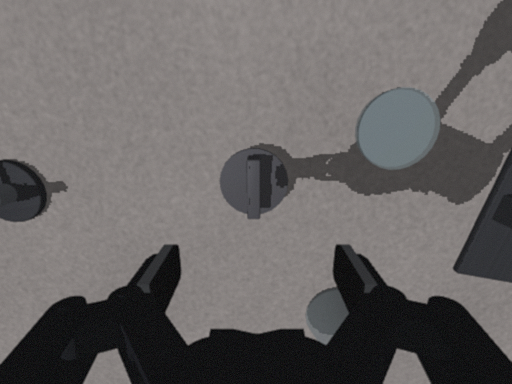

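Emit:
send_rows --series '[{"dx": 60, "dy": -2.6, "dz": 0, "twist": 0, "fingers": 1}, {"dx": 110, "dy": -2.6, "dz": 0, "twist": 0, "fingers": 1}, {"dx": 135, "dy": -2.6, "dz": 0, "twist": 0, "fingers": 0.5}, {"dx": 143, "dy": -2.6, "dz": 0, "twist": 0, "fingers": 0}, {"dx": 143, "dy": -2.6, "dz": 0, "twist": 0, "fingers": -0.5}, {"dx": 143, "dy": -2.6, "dz": 0, "twist": 0, "fingers": -1}, {"dx": 143, "dy": -2.6, "dz": 0, "twist": 0, "fingers": -1}, {"dx": 143, "dy": -2.6, "dz": 0, "twist": 0, "fingers": -1}]' --grip_force 60

```text
time: 5.68
eef_pos: [588.3, -146.9, 60.3]
tool_rot: [-0.023, 0.705, 0.023, 0.709]
force: [0.2, 0.9, 6.4]
gripper_width: 0.147
```

Emit:
send_rows --series '[{"dx": 0, "dy": 0, "dz": 0, "twist": 0, "fingers": -1}, {"dx": 0, "dy": 0, "dz": 0, "twist": 0, "fingers": -1}, {"dx": 0, "dy": 0, "dz": 0, "twist": 0, "fingers": -1}]' --grip_force 80

```text
time: 6.05
eef_pos: [588.2, -147.0, 60.4]
tool_rot: [-0.023, 0.705, 0.023, 0.708]
force: [-0.8, 0.2, 2.4]
gripper_width: 0.143
```

Emit:
send_rows --series '[{"dx": -20, "dy": 0, "dz": 0, "twist": 0, "fingers": -1}, {"dx": -60, "dy": 0, "dz": 0, "twist": 0, "fingers": -1}, {"dx": -120, "dy": 0, "dz": 0, "twist": 0, "fingers": -1}, {"dx": -180, "dy": 0, "dz": 0, "twist": 0, "fingers": -1}, {"dx": -240, "dy": 0, "dz": 20, "twist": 0, "fingers": -1}, {"dx": -300, "dy": 30, "dz": 50, "twist": 0, "fingers": -1}, {"dx": -320, "dy": 45, "dz": 110, "twist": 0, "fingers": -1}, {"dx": -320, "dy": 45, "dz": 170, "twist": 0, "fingers": -1}, {"dx": -320, "dy": 45, "dz": 200, "twist": 0, "fingers": -1}]'

```text
time: 7.18
eef_pos: [785.1, -87.7, 382.7]
tool_rot: [-0.024, 0.704, 0.023, 0.709]
force: [-0.4, -0.5, -1.6]
gripper_width: 0.145
```

Run:
```python
from h import *
np.set_printoptions(precision=3,suppress=True)
w=capture('wrist'); save(w,'w3.png')
p,Q,s=T(); print(s['time'],p,s['joint_pos'],s['force'],s['gripper_width'],Q.as_matrix())
```

```text
7.225 [788.524 -87.355 379.287] [-0.166  0.579  1.004  0.001  1.55  -1.803] [ 2.983  0.819 -3.577] 0.13880828964809716 [[ 0.009 -0.067  0.998]
 [-0.     0.998  0.067]
 [-1.    -0.001  0.009]]
```

View pics/w3.png

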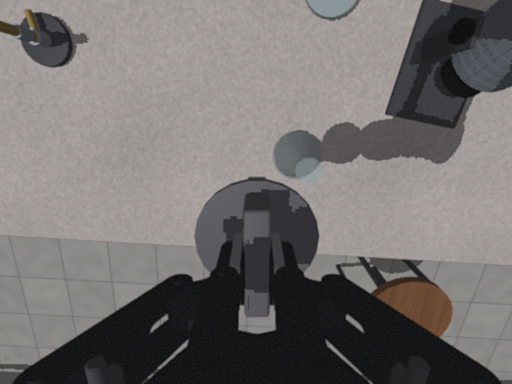

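Emit:
send_rows --series '[{"dx": 0, "dy": -16, "dz": 55, "twist": 0, "fingers": -1}, {"dx": 0, "dy": -30, "dz": 108, "twist": 0, "fingers": -1}, {"dx": 0, "dy": -44, "dz": 160, "twist": 0, "fingers": -1}, {"dx": 0, "dy": -58, "dz": 210, "twist": 0, "fingers": -1}]'

```text
time: 7.72
eef_pos: [951.5, -123.7, 366.5]
tool_rot: [-0.026, 0.692, 0.022, 0.721]
force: [37.7, -5.8, 20.8]
gripper_width: 0.145
```

```bash
cat > st.py <<'E'
from h import *
np.set_printoptions(precision=3,suppress=True)
p,Q,s=T(); print(s['time'],p,s['joint_pos'],s['force'],s['gripper_width'])
x=Q.apply([1,0,0]); print('x',x,'tilt',np.degrees(np.arccos(-x[2])),'az',np.degrees(np.arctan2(x[1],x[0])))
l=MR.T@Q.as_matrix(); print('tool in mouth\n',l,'jaw ang',np.degrees(np.arctan2(l[1,1],l[0,1])),'axis err deg (about mx,my)',np.degrees(l[0,0]),np.degrees(l[1,0]))
E
python3 st.py
```

```text
7.725 [ 951.52  -123.725  366.465] [-0.176  1.157  0.05   0.003  1.893 -1.812] [37.665 -5.769 20.834] 0.1449094621118433
x [ 0.042 -0.004 -0.999] tilt 2.405372457718594 az -5.845498609050765
tool in mouth
 [[-0.464 -0.174  0.869]
 [ 0.001  0.98   0.197]
 [-0.886  0.092 -0.454]] jaw ang 100.05797072677792 axis err deg (about mx,my) -26.56893489188856 0.07025730382797593
```

```bash
python3 -c "
from h import *
s=T()[2]; print(repr(s['joint_pos']),s['dq'])"
```

```text
array([-0.17560396,  1.15671698,  0.05025017,  0.00325248,  1.89275571,
       -1.81228862]) [-0.03686003  0.39713227 -0.05687703  0.0053174   0.13410983 -0.02802303]
```

Emit:
send_rows --series '[{"dx": 0, "dy": -4, "dz": 20, "twist": 0, "fingers": -1}, {"dx": 0, "dy": -8, "dz": 40, "twist": 0, "fingers": -1}]'

```text
time: 7.98
eef_pos: [962.6, -125.2, 358.5]
tool_rot: [-0.027, 0.682, 0.02, 0.731]
force: [-0.2, -0.2, -0.9]
gripper_width: 0.143
```

```bash
python3 st.py; python3 -c "
from h import *
s=T()[2]; print(repr(s['joint_pos']),s['dq'])"
```

```text
7.975 [ 962.588 -125.22   358.506] [-0.176  1.165  0.051  0.005  1.856 -1.812] [-0.173 -0.177 -0.89 ] 0.14282042856310742
x [ 0.069 -0.008 -0.998] tilt 3.9870032400219286 az -6.3997316103711634
tool in mouth
 [[-0.439 -0.176  0.881]
 [ 0.001  0.98   0.197]
 [-0.898  0.088 -0.43 ]] jaw ang 100.19270973992805 axis err deg (about mx,my) -25.15744827825949 0.07787026281331907
array([-0.17553925,  1.16539235,  0.05062913,  0.00462291,  1.85612327,
       -1.81183212]) [ 0.00559072 -0.02561129 -0.07112454  0.00497509 -0.14013296  0.00203318]
```

Emit:
send_rows --series '[{"dx": 0, "dy": -10, "dz": 50, "twist": 0, "fingers": -1}, {"dx": 0, "dy": -20, "dz": 100, "twist": 0, "fingers": -1}, {"dx": 0, "dy": -30, "dz": 150, "twist": 0, "fingers": -1}, {"dx": 0, "dy": -40, "dz": 200, "twist": 0, "fingers": -1}]'

```text
time: 8.48
eef_pos: [987.7, -128.5, 331.0]
tool_rot: [-0.03, 0.663, 0.017, 0.748]
force: [0.0, -0.2, -2.3]
gripper_width: 0.145
```

```bash
python3 st.py
```

```text
8.475 [ 987.653 -128.463  330.988] [-0.175  1.196  0.051  0.007  1.773 -1.811] [ 0.02  -0.248 -2.315] 0.145228398045424
x [ 0.121 -0.015 -0.993] tilt 6.995106742122935 az -6.914681273527333
tool in mouth
 [[-0.391 -0.181  0.902]
 [ 0.001  0.98   0.197]
 [-0.92   0.078 -0.383]] jaw ang 100.44540857468397 axis err deg (about mx,my) -22.421063688302457 0.07368690152028616
```

Emit:
send_rows --series '[{"dx": -20, "dy": -10, "dz": 60, "twist": 0, "fingers": -1}, {"dx": -40, "dy": -20, "dz": 120, "twist": 0, "fingers": -1}, {"dx": -60, "dy": -30, "dz": 180, "twist": 0, "fingers": -1}, {"dx": -80, "dy": -40, "dz": 240, "twist": 0, "fingers": -1}, {"dx": -100, "dy": -60, "dz": 300, "twist": 0, "fingers": -1}, {"dx": -120, "dy": -70, "dz": 360, "twist": 0, "fingers": -1}, {"dx": -140, "dy": -80, "dz": 420, "twist": 0, "fingers": -1}, {"dx": -140, "dy": -80, "dz": 420, "twist": 0, "fingers": -1}]'

```text
time: 9.48
eef_pos: [992.5, -126.6, 364.2]
tool_rot: [-0.033, 0.643, 0.014, 0.765]
force: [0.2, 0.4, -2.3]
gripper_width: 0.147
```

```bash
python3 st.py
```

```text
9.475 [ 992.54  -126.567  364.174] [-0.173  1.163  0.051  0.009  1.754 -1.808] [ 0.163  0.441 -2.285] 0.14655690010419212
x [ 0.172 -0.021 -0.985] tilt 9.964511731030335 az -7.028561380624825
tool in mouth
 [[-0.343 -0.184  0.921]
 [ 0.001  0.98   0.197]
 [-0.939  0.069 -0.336]] jaw ang 100.64517827965548 axis err deg (about mx,my) -19.659547426973766 0.08499366811864897
```

Emit:
send_rows --series '[{"dx": -20, "dy": -80, "dz": 450, "twist": 0, "fingers": -1}, {"dx": -20, "dy": -80, "dz": 450, "twist": 0, "fingers": -1}, {"dx": -20, "dy": -80, "dz": 450, "twist": 0, "fingers": -1}]'

```text
time: 9.85
eef_pos: [1013.0, -126.3, 350.2]
tool_rot: [-0.036, 0.624, 0.011, 0.78]
force: [-0.2, -0.2, -1.9]
gripper_width: 0.145
```

```bash
python3 st.py
```

```text
9.85 [1012.989 -126.349  350.165] [-0.17   1.181  0.052  0.01   1.686 -1.805] [-0.169 -0.166 -1.888] 0.14500642420766766
x [ 0.22  -0.027 -0.975] tilt 12.813956074369765 az -7.031793426758208
tool in mouth
 [[-0.296 -0.187  0.937]
 [ 0.002  0.98   0.197]
 [-0.955  0.06  -0.29 ]] jaw ang 100.81692795867447 axis err deg (about mx,my) -16.959966828479317 0.10822106080389056
```

Emit:
send_rows --series '[{"dx": 50, "dy": -90, "dz": 450, "twist": 0, "fingers": -1}, {"dx": 50, "dy": -90, "dz": 450, "twist": 0, "fingers": -1}]'

```text
time: 10.1
eef_pos: [1033.5, -129.6, 332.5]
tool_rot: [-0.038, 0.606, 0.009, 0.795]
force: [-0.4, -1.3, -1.9]
gripper_width: 0.145
```

Emit:
send_rows --series '[{"dx": 60, "dy": -90, "dz": 450, "twist": 0, "fingers": -1}, {"dx": 60, "dy": -90, "dz": 450, "twist": 0, "fingers": -1}, {"dx": 60, "dy": -90, "dz": 450, "twist": 0, "fingers": -1}]'

```text
time: 10.48
eef_pos: [1054.2, -133.1, 313.0]
tool_rot: [-0.041, 0.586, 0.006, 0.809]
force: [1.1, 0.7, -1.3]
gripper_width: 0.146
```

```bash
python3 st.py
```

```text
10.475 [1054.18  -133.09   312.975] [-0.171  1.227  0.052  0.015  1.542 -1.806] [ 1.132  0.666 -1.287] 0.14610395244694394
x [ 0.313 -0.039 -0.949] tilt 18.38883745102612 az -7.074603868414203
tool in mouth
 [[-0.202 -0.192  0.96 ]
 [ 0.002  0.98   0.197]
 [-0.979  0.042 -0.197]] jaw ang 101.07879587126246 axis err deg (about mx,my) -11.563162225944614 0.14042684431619448
```

Emit:
send_rows --series '[{"dx": 80, "dy": -95, "dz": 450, "twist": 0, "fingers": -1}, {"dx": 80, "dy": -95, "dz": 450, "twist": 0, "fingers": -1}]'

```text
time: 10.72
eef_pos: [1071.3, -136.9, 303.5]
tool_rot: [-0.044, 0.566, 0.003, 0.823]
force: [0.4, 1.1, -2.1]
gripper_width: 0.149
```

Emit:
send_rows --series '[{"dx": 80, "dy": -95, "dz": 450, "twist": 0, "fingers": -1}, {"dx": 80, "dy": -95, "dz": 450, "twist": 0, "fingers": -1}]'

```text
time: 10.98
eef_pos: [1086.4, -140.3, 299.9]
tool_rot: [-0.046, 0.547, 0.0, 0.836]
force: [-0.5, -0.3, -2.0]
gripper_width: 0.145
```

Emit:
send_rows --series '[{"dx": 80, "dy": -95, "dz": 450, "twist": 0, "fingers": -1}, {"dx": 80, "dy": -95, "dz": 450, "twist": 0, "fingers": -1}]'

```text
time: 11.22
eef_pos: [1099.7, -143.5, 302.6]
tool_rot: [-0.049, 0.527, -0.003, 0.849]
force: [-1.1, 0.0, -1.7]
gripper_width: 0.148
```

```bash
python3 st.py
```

```text
11.225 [1099.744 -143.472  302.557] [-0.175  1.255  0.052  0.023  1.371 -1.812] [-1.058  0.038 -1.692] 0.14776053049945706
x [ 0.445 -0.056 -0.894] tilt 26.63618883934614 az -7.178925322095168
tool in mouth
 [[-0.059 -0.196  0.979]
 [ 0.003  0.981  0.196]
 [-0.998  0.014 -0.058]] jaw ang 101.28194075088028 axis err deg (about mx,my) -3.3937032241728637 0.1527997567552542
```

Emit:
send_rows --series '[{"dx": 80, "dy": -95, "dz": 450, "twist": 0, "fingers": -1}, {"dx": 80, "dy": -95, "dz": 450, "twist": 0, "fingers": -1}]'

```text
time: 11.48
eef_pos: [1111.4, -146.2, 310.6]
tool_rot: [-0.051, 0.507, -0.006, 0.86]
force: [-0.8, -0.6, -2.0]
gripper_width: 0.145
```

Emit:
send_rows --series '[{"dx": 3, "dy": -4, "dz": 20, "twist": 0, "fingers": -1}]'

```text
time: 11.6
eef_pos: [1114.3, -146.7, 314.0]
tool_rot: [-0.052, 0.501, -0.006, 0.864]
force: [-0.5, 0.3, -1.5]
gripper_width: 0.146
```

```bash
python3 st.py
```

```text
11.6 [1114.291 -146.683  314.049] [-0.176  1.252  0.051  0.026  1.314 -1.813] [-0.485  0.263 -1.473] 0.14576760495499974
x [ 0.497 -0.063 -0.865] tilt 30.08295612559414 az -7.2268841143801374
tool in mouth
 [[ 0.001 -0.196  0.981]
 [ 0.003  0.981  0.196]
 [-1.     0.002  0.001]] jaw ang 101.29757512942857 axis err deg (about mx,my) 0.05114586615443204 0.14680032729815345
```

```bash
cat > capm.py <<'E'
from h import *
np.set_printoptions(precision=3,suppress=True)
def meas(w):
    p,Q,s=T(); W=cloud(w); L=Q.inv().apply((W-p).reshape(-1,3)).reshape(W.shape)
    k=(w['depth']>0)&(np.hypot(L[...,1],L[...,2])<55)&(L[...,0]>15)&(L[...,0]<45)
    return L,k
if __name__=='__main__':
    w=capture('wrist'); save(w,'w4.png'); L,k=meas(w)
    P=L[k]; print(len(P),P.min(0),P.max(0),np.percentile(P[:,0],[5,25,50,75,95]))
    c=P.mean(0); n=np.linalg.svd(P-c,full_matrices=False)[2][2]; print(c,n)
    b=P[np.abs(P[:,0]-np.median(P[:,0]))<6]
    A=np.c_[b[:,1:],np.ones(len(b))]; sol=np.linalg.lstsq(A,b[:,0],rcond=None)[0]; print('plane x= a y+b z+c',sol)
    # outer rim : boundary circle via mask contour
    m=k.astype(np.uint8); cs,_=cv2.findContours(m,cv2.RETR_EXTERNAL,cv2.CHAIN_APPROX_NONE); ct=max(cs,key=len)[:,0]
    B=np.array([L[v,u] for u,v in ct]); B=B[(np.hypot(B[:,1],B[:,2])>33)]
    A=np.c_[2*B[:,1:],np.ones(len(B))]; q=np.linalg.lstsq(A,(B[:,1:]**2).sum(1),rcond=None)[0]; print('circ',q[:2],np.sqrt(q[2]+q[:2]@q[:2]),len(B),B[:,2].min(),B[:,2].max())
    # bar top
    kb=(w['depth']>0)&(np.abs(L[...,1])<9)&(np.abs(L[...,2])<45)&(L[...,0]>-9)&(L[...,0]<6)
    b=L[kb]; print('bar',len(b),b.min(0) if len(b) else 0,b.max(0) if len(b) else 0,np.median(b,0))
E
python3 capm.py
```

```text
6127 [ 15.017 -39.281 -41.417] [33.675 38.331 20.949] [26.741 27.566 28.01  28.434 29.15 ]
[ 27.792  -0.307 -16.184] [-1.     0.003  0.013]
plane x= a y+b z+c [ 0.003  0.002 28.095]
circ [-0.245 -2.21 ] 37.97617805685914 278 -41.41654752797282 20.948907410594064
bar 3105 [ -8.92   -8.982 -34.633] [ 5.972  8.943 29.752] [-1.803  0.066 -9.501]
```

View pics/w4.png

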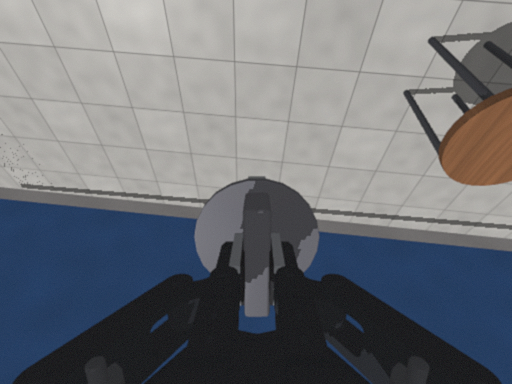

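```bash
cat > go.py <<'E'
from h import *
import sys
np.set_printoptions(precision=2,suppress=True)
CAP=np.array([29.2,0,-2.3])
def tgt(out,jaw,off=(0,0)):
    a=np.radians(jaw); y=np.array([np.cos(a),np.sin(a),0]); x=np.array([0,0,-1.]); z=np.cross(x,y)
    M=MR@np.c_[x,y,z]
    return MC+MR@np.array([off[0],off[1],out])-M@CAP, M
def cmd(out,jaw,off=(0,0)):
    p,Q,s=T(); t,M=tgt(out,jaw,off); l=MR.T@Q.as_matrix(); cur=np.degrees(np.arctan2(l[1,1],l[0,1]))
    print('target TCP',t,'shift',Q.inv().apply(t-p),'twist',np.radians(cur-jaw))
def where():
    p,Q,s=T(); c=p+Q.apply(CAP); l=MR.T@(c-MC); m=MR.T@Q.as_matrix()
    print('t',s['time'],'cap in mouth',l,'jaw',np.degrees(np.arctan2(m[1,1],m[0,1])),'tilt err',np.degrees(m[:2,0]),'F mouth',MR.T@s['force'],'Tq',MR.T@s['ft_torque'],'grip',s['gripper_width'],'j',s['joint_pos'])
if __name__=='__main__':
    where(); a=list(map(float,sys.argv[1:])); 
    if a: cmd(a[0],a[1],a[2:4] if len(a)>2 else (0,0))
E
python3 go.py 110 29; python3 go.py 60 29
```

```text
t 11.65 cap in mouth [ 564.79 -292.15 -207.  ] jaw 101.2968248885837 tilt err [0.14 0.15] F mouth [ 0.02  0.53 -1.07] Tq [ 0.02  0.41 -0.04] grip 0.14977811158407378 j [-0.18  1.25  0.05  0.03  1.31 -1.81]
target TCP [509.53 225.5  305.97] shift [-317.6   395.67 -497.23] twist 1.2618176330435682
t 11.65 cap in mouth [ 564.79 -292.15 -207.  ] jaw 101.2968248885837 tilt err [0.14 0.15] F mouth [ 0.02  0.53 -1.07] Tq [ 0.02  0.41 -0.04] grip 0.14977811158407378 j [-0.18  1.25  0.05  0.03  1.31 -1.81]
target TCP [534.34 222.22 262.68] shift [-267.6   395.56 -497.37] twist 1.2618176330435682
```

Emit:
send_rows --series '[{"dx": -35, "dy": 20, "dz": -25, "twist": 0, "fingers": -1}, {"dx": -80, "dy": 45, "dz": -55, "twist": 0.1, "fingers": -1}, {"dx": -120, "dy": 75, "dz": -90, "twist": 0.25, "fingers": -1}, {"dx": -160, "dy": 105, "dz": -125, "twist": 0.4, "fingers": -1}, {"dx": -200, "dy": 135, "dz": -160, "twist": 0.55, "fingers": -1}, {"dx": -240, "dy": 165, "dz": -195, "twist": 0.7, "fingers": -1}, {"dx": -275, "dy": 200, "dz": -235, "twist": 0.85, "fingers": -1}, {"dx": -300, "dy": 235, "dz": -278, "twist": 1.0, "fingers": -1}, {"dx": -317, "dy": 272, "dz": -325, "twist": 1.15, "fingers": -1}, {"dx": -317, "dy": 308, "dz": -373, "twist": 1.26, "fingers": -1}]'

```text
time: 12.9
eef_pos: [635.6, 138.6, 386.1]
tool_rot: [0.47, 0.398, -0.299, 0.729]
force: [-0.0, 0.4, -2.1]
gripper_width: 0.144
```

```bash
python3 go.py 110 29
```

```text
t 12.9 cap in mouth [158.41 -69.54 111.07] jaw 28.789489899007233 tilt err [0.47 0.29] F mouth [-1.11  0.36 -1.8 ] Tq [0.03 0.44 0.03] grip 0.14436717276293343 j [ 0.23  0.01  1.79 -0.23  0.85 -0.04]
target TCP [509.53 225.5  305.97] shift [   0.13 -105.06 -137.24] twist -0.0036740943710295722
```

Emit:
send_rows --series '[{"dx": 0, "dy": -35, "dz": -46, "twist": 0, "fingers": -1}, {"dx": 0, "dy": -70, "dz": -92, "twist": 0, "fingers": -1}, {"dx": 10, "dy": -105, "dz": -137, "twist": 0, "fingers": -1}, {"dx": 50, "dy": -105, "dz": -137, "twist": 0, "fingers": -1}, {"dx": 50, "dy": -105, "dz": -137, "twist": 0, "fingers": -1}, {"dx": 50, "dy": -105, "dz": -137, "twist": 0, "fingers": -1}]'

```text
time: 13.65
eef_pos: [535.6, 222.4, 264.8]
tool_rot: [0.471, 0.397, -0.299, 0.729]
force: [0.5, 0.1, -1.6]
gripper_width: 0.145
```

```bash
python3 go.py 40 29
python3 - <<'E'
from h import *
import capm
w=capture('wrist'); save(w,'w5.png'); a=cv2.resize(w['frame'][120:340,150:380][:,:,::-1],None,fx=2.5,fy=2.5); cv2.imwrite('pics/w5c.png',cv2.convertScaleAbs(a,alpha=1.8))
np.savez('w5.npz',**{k:w[k] for k in('frame','depth','mtx','extrinsics')})
E
```

```text
t 13.65 cap in mouth [ 2.4   0.53 61.26] jaw 28.7220236951542 tilt err [0.58 0.34] F mouth [-0.4   0.2  -1.67] Tq [-0.04  0.43  0.02] grip 0.14480780960860629 j [ 0.46  0.01  2.05 -0.46  0.68  0.39]
target TCP [544.26 220.91 245.37] shift [21.23 -2.25 -0.69] twist -0.004851601762086693
```

View pics/w5c.png

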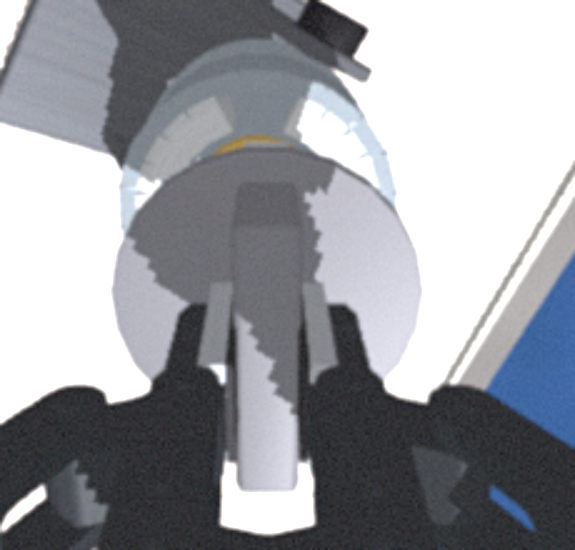

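Emit:
send_rows --series '[{"dx": 10, "dy": -2.6, "dz": -0.7, "twist": 0, "fingers": -1}, {"dx": 21, "dy": -2.6, "dz": -0.7, "twist": 0, "fingers": -1}, {"dx": 21, "dy": -2.6, "dz": -0.7, "twist": 0, "fingers": -1}]'

```text
time: 14.08
eef_pos: [544.0, 220.2, 244.7]
tool_rot: [0.471, 0.398, -0.299, 0.728]
force: [-0.6, -0.2, -2.0]
gripper_width: 0.147
```

```bash
python3 go.py 28 29
```

```text
t 14.075 cap in mouth [-0.19 -0.61 39.52] jaw 28.68353429234231 tilt err [0.53 0.28] F mouth [-1.53 -0.23 -1.41] Tq [-0.03  0.44  0.04] grip 0.14743003190445383 j [ 0.45  0.05  2.05 -0.48  0.64  0.41]
target TCP [550.21 220.13 234.98] shift [11.52  0.66 -0.45] twist -0.00552336856828055
```

Emit:
send_rows --series '[{"dx": 7, "dy": 0, "dz": 0, "twist": 0, "fingers": -1}, {"dx": 11, "dy": 0, "dz": 0, "twist": 0, "fingers": -1}, {"dx": 14, "dy": 0, "dz": 0, "twist": 0, "fingers": -1}, {"dx": 14, "dy": 0, "dz": 0, "twist": 0, "fingers": -1}]'

```text
time: 14.58
eef_pos: [551.0, 219.2, 232.3]
tool_rot: [0.471, 0.398, -0.3, 0.728]
force: [1.5, 0.6, -2.1]
gripper_width: 0.143
```

```bash
python3 go.py 22 29
```

```text
t 14.575 cap in mouth [-0.23 -0.65 25.25] jaw 28.688349236490513 tilt err [0.51 0.27] F mouth [ 0.21  0.76 -2.53] Tq [-0.04  0.41  0.01] grip 0.14349606173522986 j [ 0.44  0.08  2.05 -0.49  0.61  0.42]
target TCP [553.19 219.73 229.78] shift [ 3.25  0.78 -0.45] twist -0.005439331939594745
```

Emit:
send_rows --series '[{"dx": 2, "dy": 0.3, "dz": 0, "twist": 0, "fingers": -1}, {"dx": 4.5, "dy": 0.3, "dz": 0, "twist": 0, "fingers": -1}, {"dx": 4.5, "dy": 0.3, "dz": 0, "twist": 0, "fingers": -1}]'

```text
time: 14.95
eef_pos: [553.5, 219.0, 228.4]
tool_rot: [0.471, 0.398, -0.3, 0.728]
force: [0.3, -0.3, -2.2]
gripper_width: 0.15
```

```bash
python3 go.py 6 29
```

```text
t 14.95 cap in mouth [-0.1  -0.56 20.58] jaw 28.68954317505419 tilt err [0.49 0.25] F mouth [-0.84 -0.3  -2.08] Tq [-0.01  0.41  0.  ] grip 0.1502364128044786 j [ 0.44  0.09  2.05 -0.5   0.6   0.42]
target TCP [561.13 218.68 215.93] shift [14.59  0.51 -0.44] twist -0.005418493780592046
```

Emit:
send_rows --series '[{"dx": 4, "dy": 0, "dz": 0, "twist": 0, "fingers": -1}, {"dx": 8, "dy": 0, "dz": 0, "twist": 0, "fingers": -1}, {"dx": 12, "dy": 0, "dz": 0, "twist": 0, "fingers": -1}, {"dx": 14.6, "dy": 0, "dz": 0, "twist": 0, "fingers": -1}, {"dx": 14.6, "dy": 0, "dz": 0, "twist": 0, "fingers": -1}]'

```text
time: 15.58
eef_pos: [561.0, 218.4, 216.5]
tool_rot: [0.471, 0.398, -0.3, 0.728]
force: [-7.4, 0.3, 6.4]
gripper_width: 0.149
```

```bash
python3 go.py 6 29
```

```text
t 15.575 cap in mouth [ 0.47 -0.2   6.5 ] jaw 28.671484012690406 tilt err [0.52 0.27] F mouth [-3.17 -0.66  9.17] Tq [-0.16  0.84  0.  ] grip 0.1489870286758592 j [ 0.43  0.11  2.04 -0.51  0.58  0.43]
target TCP [561.13 218.68 215.93] shift [ 0.5  -0.01 -0.4 ] twist -0.005733685623992315
```

Emit:
send_rows --series '[{"dx": 0.8, "dy": -0.3, "dz": 0, "twist": 0.15, "fingers": -1}, {"dx": 0.8, "dy": -0.7, "dz": -0.1, "twist": 0.3, "fingers": -1}, {"dx": 0.8, "dy": -1.0, "dz": -0.2, "twist": 0.45, "fingers": -1}, {"dx": 0.8, "dy": -1.3, "dz": -0.4, "twist": 0.6, "fingers": -1}, {"dx": 0.8, "dy": -1.6, "dz": -0.6, "twist": 0.75, "fingers": -1}, {"dx": 0.8, "dy": -1.6, "dz": -0.6, "twist": 0.75, "fingers": -1}]'

```text
time: 16.32
eef_pos: [560.8, 218.4, 216.6]
tool_rot: [0.706, 0.259, -0.424, 0.505]
force: [-5.8, -1.0, 6.7]
gripper_width: 0.145
```

```bash
python3 go.py 6 -14
```

```text
t 16.325 cap in mouth [ 2.18 -0.    6.75] jaw -14.354042539181886 tilt err [0.66 0.29] F mouth [-1.47 -1.72  8.6 ] Tq [-0.41  0.49  0.02] grip 0.14522507297922146 j [ 0.43  0.11  2.05 -0.51  0.58  1.19]
target TCP [559.67 218.66 215.1 ] shift [ 0.71 -1.81  0.32] twist -0.006179208000844949
```

Emit:
send_rows --series '[{"dx": 0.8, "dy": -0.5, "dz": 0, "twist": 0.15, "fingers": -1}, {"dx": 0.8, "dy": -1.0, "dz": 0, "twist": 0.3, "fingers": -1}, {"dx": 0.8, "dy": -1.3, "dz": 0, "twist": 0.45, "fingers": -1}, {"dx": 0.8, "dy": -1.5, "dz": 0, "twist": 0.6, "fingers": -1}, {"dx": 0.8, "dy": -1.5, "dz": 0, "twist": 0.65, "fingers": -1}, {"dx": 0.8, "dy": -1.5, "dz": 0, "twist": 0.65, "fingers": -1}]'

```text
time: 17.08
eef_pos: [560.4, 218.7, 216.3]
tool_rot: [0.83, 0.11, -0.484, 0.254]
force: [-5.9, -1.3, 7.0]
gripper_width: 0.146
```

```bash
python3 go.py 6 -51
```

```text
t 17.075 cap in mouth [ 2.84 -0.57  6.73] jaw -51.613340076324874 tilt err [0.72 0.25] F mouth [-1.37 -2.1   8.91] Tq [-0.5   0.7  -0.06] grip 0.14558111620597905 j [ 0.43  0.11  2.05 -0.52  0.58  1.84]
target TCP [558.71 219.57 214.48] shift [ 0.67 -2.05  1.51] twist -0.01070480376630238
```

Emit:
send_rows --series '[{"dx": 0.5, "dy": 0, "dz": 0, "twist": 0.04, "fingers": -1}, {"dx": 0.5, "dy": 0, "dz": 0, "twist": 0.08, "fingers": -1}, {"dx": 0.5, "dy": 0, "dz": 0, "twist": 0.1, "fingers": -1}, {"dx": 0.5, "dy": 0, "dz": 0, "twist": 0.1, "fingers": -1}]'

```text
time: 17.58
eef_pos: [560.3, 219.7, 216.2]
tool_rot: [0.842, 0.087, -0.488, 0.212]
force: [-6.9, 3.8, 5.4]
gripper_width: 0.149
```

```bash
python3 go.py 6 -57
```

```text
t 17.575 cap in mouth [2.7  0.29 6.78] jaw -57.253475413106884 tilt err [0.74 0.34] F mouth [-3.63  2.82  8.29] Tq [0.24 1.27 0.43] grip 0.14935850785785595 j [ 0.43  0.11  2.05 -0.52  0.57  1.94]
target TCP [558.62 219.78 214.41] shift [ 0.72 -1.15  2.03] twist -0.0044239805315679104
```

Emit:
send_rows --series '[{"dx": 0, "dy": 0, "dz": 0, "twist": -0.02, "fingers": -1}, {"dx": -2, "dy": 0, "dz": 0, "twist": -0.02, "fingers": -1}, {"dx": -4, "dy": 0, "dz": 0, "twist": -0.02, "fingers": -1}, {"dx": -5.7, "dy": 0, "dz": 0, "twist": -0.02, "fingers": -1}, {"dx": -7, "dy": 0, "dz": 0, "twist": -0.02, "fingers": -1}, {"dx": -7, "dy": 0, "dz": 0, "twist": -0.02, "fingers": -1}]'

```text
time: 18.32
eef_pos: [557.6, 220.3, 220.9]
tool_rot: [0.84, 0.092, -0.487, 0.22]
force: [9.3, 2.3, -9.2]
gripper_width: 0.147
```

```bash
python3 go.py 12.5 -56
```

```text
t 18.325 cap in mouth [ 2.71  0.64 12.17] jaw -56.07530039841248 tilt err [0.76 0.41] F mouth [  3.13   3.51 -12.4 ] Tq [0.23 0.24 0.07] grip 0.14700321246322626 j [ 0.44  0.1   2.05 -0.51  0.58  1.92]
target TCP [555.4  220.17 220.05] shift [-0.4  -0.94  2.16] twist -0.0013142398803612917
```

Emit:
send_rows --series '[{"dx": 0.6, "dy": 0, "dz": 0, "twist": 0, "fingers": -1}, {"dx": 0.6, "dy": 0, "dz": 0, "twist": 0, "fingers": -0.4}, {"dx": 0.6, "dy": 0, "dz": 0, "twist": 0, "fingers": 0}, {"dx": 0.6, "dy": 0, "dz": 0, "twist": 0, "fingers": 0}, {"dx": 0.6, "dy": 0, "dz": 0, "twist": 0, "fingers": 0}]'

```text
time: 18.95
eef_pos: [558.0, 220.3, 220.5]
tool_rot: [0.84, 0.092, -0.487, 0.22]
force: [0.1, -0.4, -0.7]
gripper_width: 0.497
```

Emit:
send_rows --series '[{"dx": -10, "dy": 0, "dz": 0, "twist": 0, "fingers": 0}, {"dx": -30, "dy": 0, "dz": 0, "twist": 0, "fingers": 0}, {"dx": -70, "dy": 0, "dz": 0, "twist": 0, "fingers": 0}, {"dx": -120, "dy": 0, "dz": 0, "twist": 0, "fingers": 0}, {"dx": -150, "dy": 0, "dz": 0, "twist": 0, "fingers": 0}, {"dx": -150, "dy": 0, "dz": 0, "twist": 0, "fingers": 0}]'

```text
time: 19.7
eef_pos: [482.2, 230.4, 353.4]
tool_rot: [0.842, 0.093, -0.484, 0.22]
force: [0.7, 0.7, -0.7]
gripper_width: 0.504
```

Run:
```python
from h import *
np.set_printoptions(precision=3,suppress=True)
w=capture('wrist'); p,Q,s=T(); print(s['time'],p,s['gripper_width'],s['force'])
a=cv2.resize(w['frame'][:,:,::-1],(800,600)); cv2.imwrite('pics/w6.png',cv2.convertScaleAbs(a,alpha=1.8))
W=cloud(w); L=(W-MC)@MR; k=(w['depth']>0)&(np.hypot(L[...,0],L[...,1])<36)&(L[...,2]>-15)&(L[...,2]<60)
P=L[k]; f=P[(P[:,2]>5)&(P[:,2]<25)]; A=np.c_[f[:,:2],np.ones(len(f))]; sol=np.linalg.lstsq(A,f[:,2],rcond=None)[0]
print('flange top plane',len(f),np.median(f,0),sol,'expect 14.0 (12.5+1.5)'); b=P[P[:,2]>30]; print('bar',len(b),b.min(0),b.max(0),np.median(b,0))
r_=L[(w['depth']>0)&(np.abs(np.hypot(L[...,0],L[...,1])-44)<2)&(np.abs(L[...,2])<8)]; print('rim z',np.median(r_[:,2]),len(r_))
t=capture('top'); Wt=cloud(t)
for n in ['flask','bottle','burner','dish']:
    m=masks_of(t,n); 
    if m: print(n,m[0]['conf'],m[0]['extent'],np.median(Wt[m[0]['region']],0))
```

```text
19.75 [481.794 229.742 350.984] 0.5019300523101715 [-1.453 -0.254  0.414]
flange top plane 2146 [ 1.689  1.873 14.292] [ 0.003  0.003 14.327] expect 14.0 (12.5+1.5)
bar 769 [-27.451 -22.615  30.526] [30.712 22.676 46.226] [ 3.077  1.257 44.145]
rim z -0.2839348264449088 653
flask 0.85 [256.6, 147.9, 27.6, 23.6] [771.956 -10.776  56.966]
bottle 0.87 [133.6, 204.2, 26.9, 18.2] [583.5   390.133 103.979]
burner 0.89 [381.2, 195.9, 24.8, 22.9] [ 621.986 -440.35    12.79 ]
dish 0.62 [252.1, 227.9, 24.0, 24.1] [518.976  12.318  18.085]
```

View pics/w6.png

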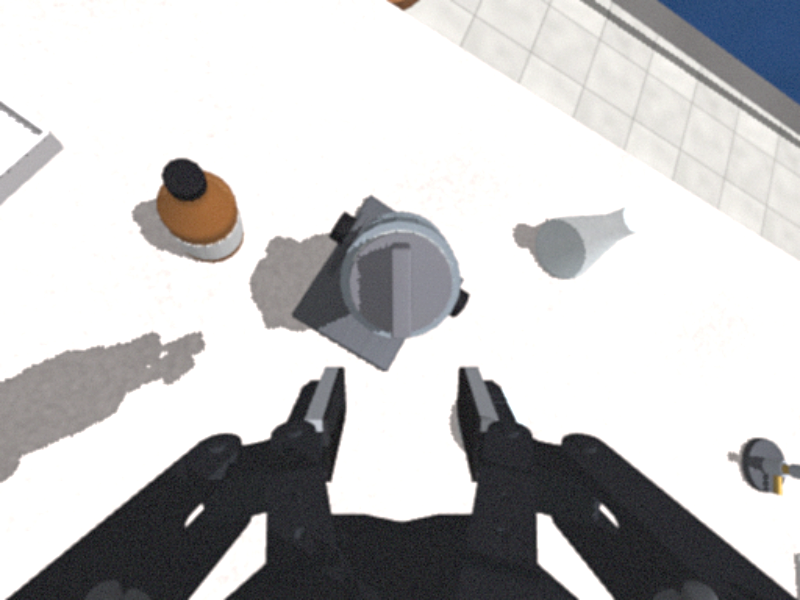

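The picture shows the cap in the mouth at about (400, 280), flush, with the gripper clear of it. The flange top measures 14.3 mm out of the rim, so OUT is about 12.8 mm, and the bystanders have not moved. I'm handing in.

```bash
python3 -c "
from h import *
print(workorder.close_job()); print(T()[2]['time'])"
```

```text
the job is handed in; nothing more can be done
None
the job is handed in; nothing more can be done
```

The cap is locked in the lamp and let go, and the job was handed in at about 20 s; the hand-in reports no verdict.

**What I did**
- **Grasp and tilt:** I gripped the cap by its bar and lifted it. The moves offer no direct tilt, so I stretched the arm past its reach. That leaned the tool 30° to match the drum axis, to within about 0.2° at that moment.
- **Insertion and turn:** The wrist picture put the keyways at about 119°. The lugs dropped in there without needing a search. I pushed the cap to OUT of about 6.5 mm and turned it clockwise about 86°, until about 0.4 N m of torque built up at the stop.
- **Locking:** I eased off, and the cap came to rest at OUT of about 12.2 mm. It held there against a 12 N pull. I then opened the fingers and backed away about 150 mm.

**Last checks**
- **Cap position:** The flange top measured 14.3 mm out, which puts OUT at about 12.8 mm. The cap axis is tilted only about 0.2°.
- **Bystanders:** The flask, bottle, burner and dish are within 2 mm of where they started.
- **Disagreements:**
  - The arm's own reading put the cap centre 2.7 mm off the drum axis while turning, more than the 2 mm bore clearance allows. I put it down to the estimated grasp offset and calibration; side forces stayed at about 5 N or less.
  - While stretching the arm, the force reading jumped briefly to about 43 N as the elbow joint reached its lower limit. The elbow reading never dropped below its 0.05 rad limit.

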